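Clip the out-of-service snap hook through the isolator's locking eye

TASK

Mark the fume hood's isolator as out of service: take the sprung snap hook out of its holder by its tag, press its gate down over the crossbar of the isolator's steel eye until the bar has passed and the gate springs shut, then let go so that the hook hangs from the eye. Feel your way and do not force it: never load the eye with more than 25 N, and leave the bottle, beaker and cap alone.

Things in the scene. Friction and masses are not known exactly. Their poses are not given: they have to be found in the camera images.
- hook: Loose steel snap hook, 0.22 kg: upright flat frame, 12 mm thick (y), 43 mm high, x from -44 to +45 mm, gate at the bottom. Origin: on its underside, below the mouth; z up to the tag. Underside (z 0 to 10): solid nose from x = -44 to a round tip at x = -6.5, then the gate to x = +33. Opening inside: x -34 to +33, z 10 to 33; spine above it, z 33 to 43. Tag on top, z 43 to 81.
- hook_mouth (a point): Middle of the hook's opening, 21 mm above the hook's origin; hook's axes. A bar entering the mouth at hook x = 0 (about -2 to +3 mm) lifts the gate, is past it when its centre is at hook z of about 23 to 28 mm, and hits the spine at z = 29 mm: only 1 to 6 mm lie between the snap and that hard stop. Over the nose it cannot pass.
- hook_tag (a point): Grip point in the grey plastic tag, 65 mm above the hook's origin; tag 10 mm thick along the hook's y, 34 mm wide along its x, 38 mm high.
- gate (a joint): Angle of the hook's gate (rad): 0 shut, up to 1.0 pressed into the hook. A 7 mm round bar hinged at hook x = +31, z = 6 mm, tip at x = -4.5 mm; a spring shuts it. Pressing it open near the tip takes about 5 to 10 N, more with friction; the force falls away as it snaps shut behind the bar.
- isolator: Fixed white box, 100 (x) by 120 (y) by 40 mm high, origin under its centre. On it a steel eye: inverted U of 8 mm round bar, legs at y = -30 and +30 mm, level crossbar along the box's y, straight above its centre. The eye is screwed in to differing depth: the crossbar's centre lies 85 to 125 mm above the work surface, height not reported. It stays put when pressed.
- isolator_axis (a point): Centre of the isolator's top face, 40 mm above the work surface, straight below the middle of the eye's crossbar; axes as the box's, y along the crossbar.
- holder: Fixed white open-topped trough in which the hook stands, 108 (x) by 27 (y) by 28 mm high, walls and floor 5 mm; origin at the centre of its underside, the hook's long side along its x.
- bottle: Bystander: amber glass bottle, 70 mm across, 130 mm high; origin at the centre of its underside.
- beaker: Bystander: glass beaker, 64 mm across, 70 mm high; origin at the centre of its underside.
- cap: Bystander: blue screw cap, 44 mm across, 20 mm high; origin at the centre of its underside.
Mind the look-alikes: they are no part of the job. There is more than one size of the hook; the one meant has the size given above. There is more than one size of the isolator; the one meant has the size given above.

How it is judged:
By the outcome, as a careful person would: the job done as asked, in the order asked, and still so for the second after the job is handed in, with the robot touching nothing.
It also fails if it takes over 58 s, if anything falls off the work surface, if the arm or the gripper's body presses on something with over 40 N, if the wrist force passes 120 N, or if a joint passes its speed limit or range.

ROBOT

A 7-joint arm with a two-finger parallel gripper is mounted at the origin on the work surface. World frame = base frame: x ahead of the robot, y to its left, z up, the work surface at z = 0. Lengths are in m, angles in rad, forces in N, time in s.
With the tool pointing down it reaches from about 0.425 to 0.95 m from the base axis. Payload 4.7 kg.
Tool frame: the origin (TCP) lies between the finger pads; the fingertips stand 14 mm ahead of it and the grasp point (between the pads) lies 5 mm behind it (r.tips_ahead is the distance from the TCP to the fingertips, in m); z points along the fingers, y is the direction in which the jaws open and shut (so a half turn about z gives the same grasp; the last joint's range is limited). The gripper opens to 85 mm and grips with 20 to 120 N. Pads are 22 mm wide; open, the fingers measure 114 mm over their backs; the gripper's body (76 mm by 85 mm) begins 54 mm behind the grasp point. The pads swing forward as they close: fully open they stand 13 mm farther back than shut.
Start: joints at [1.127, 0.469, -0.049, 1.532, 0.024, 1.141, -0.082], TCP at [0.272, -0.618, 0.245] pointing down, gripper open.
Joint ranges: [-2.59, 2.59], [-0.33, 1.99], [-1.39, 1.29], [0.1, 2.45], [-1.04, 4.18], [0.21, 1.99], [-2.66, 2.66]. Speed limits (rad/s): [2.57, 2.57, 3.14, 3.14, 3.14, 3.14, 3.14].

INTERFACE

Orientations are given as a unit quaternion [w, x, y, z].
In Python, from cell import r gives the robot as it stands.
- The arm moves only by the tool play_rows, never from a script. Its arguments are lists of equal length, an entry for each row: "offset": the shift along the tool's x, y, z in mm, a list of three; "dr": the turn, a rotation vector about the tool's x, y, z in rad, a list of three; "grip": the opening in per cent of the stroke, from 0 (shut) to 100 (fully open). In form: {"offset": [[dx, dy, dz], ...], "dr": [[ax, ay, az], ...], "grip": [grip, ...]}. A call has 1 to 10 rows; each row is the pose to reach, as a shift and turn from the pose commanded when the call began, along the tool's axes at that moment; what a row does not reach only later rows make up. A row lasts 1/10 s, in which the tool goes at most 50 mm and 8.59 degrees, less where a joint would pass 70% of its speed; a pose out of reach is approached as far as the arm can. A call with a gripper value outside its range is refused whole. The fingers move at their own pace and stop on an object; the grip force is fixed at half the most. Time passes only in rows, so rows that repeat a pose let the fingers close. It gives the time, the measured TCP pose, the force and the opening at its end, in the units of the state.
- r.observe(): the state, without advancing time (a new reading comes with each control period).
- r.camera(name): name is "scene" or "top" or "wrist"; returns a dict with "pixels" (384x512x3 uint8, blue, green, red), "fovy" (degrees; the focal length in pixels is half the picture's height over the tangent of half this angle, whatever the lens; pixels are square), "cx", "cy" (the principal point, pixels), "cam_to_world" (4x4, takes a point from camera to world coordinates); the wrist camera has in their place "mount" (4x4, takes a point from camera to tool coordinates, whose origin is the TCP and whose axes are the flange's). Camera axes: x right, y up, looking along -z (the intrinsics and any distortion apply to the point x, -y, -z); pixel columns grow to the right and rows downward; lengths in m; the calibration is good to about 2 mm. A picture is of the moment at which its call begins: read the wrist's pose just before it. There is no depth.
- r.finish_job(): hands the job in, once; it reports no verdict.
Trained networks look in a picture, given as the dict that the camera call returned (one of the last four; its "shot" number tells which), for a name from the list of things; names that differ only in an ending like _2 or _b are one class to them, and where a whole thing is asked for, a point or a joint stands for the part that bears it (a point fixed in the world has none). Each returns a list of dicts, best first, with "p" (0 to 1); they miss things now and then, are a little off and sometimes report something else, mostly with a low value. They report only what shows in the picture. A call takes as long as a camera call. They do not tell look-alikes from the thing itself.
- r.trace(picture, query): "mask" (384x512 bool, what is visible of it) and "pixel" ([row, column] in pixels, amid what is visible of it).
The state is a dict: "time_s": time; "qpos": joint angles; "joint_vel": joint speeds; "joint_torque": joint torques, N m; "tcp_pos": TCP position; "orientation": TCP orientation; "wrist_force": force on the tool from outside, world axes, zero at the start; "torque": the same for the moment, N m; "width": finger opening in m.
Only numpy, scipy, OpenCV 4.12 (cv2) and the standard library are available. Lean on these libraries where they do the work, as an engineer would, in place of code of your own. Each camera call takes 0.05 s, during which the arm holds its last target. There are 200 camera calls.

## Working session

There is one attempt and no reset: what is moved stays moved. The work goes in short steps, Python scripts to look and compute and a tool call to move; the robot and the scene stay as the last step left them, time stands still between calls to the robot, and variables do not carry over. Pictures are saved under pics/ and viewed, on a budget of 10 in all, crops included, one or two more only if the job needs it, and the job is handed in when it is done.

Besides the shell and the picture viewer there is one more tool, called after ">>>" as a command line: name --argument value ..., lists and objects as JSON in quotes. play_rows: Moves the arm, as the interface text tells. Its arguments: {"type":"object","properties":{"offset":{"type":"array","items":{"type":"array","items":{"type":"number"}}},"dr":{"type":"array","items":{"type":"array","items":{"type":"number"}}},"grip":{"type":"array","items":{"type":"number"}}},"required":["offset","dr","grip"]}

```bash
ls; mkdir -p pics
cat > h.py <<'E'
import numpy as np,cv2
from cell import r
from scipy.spatial.transform import Rotation as R
def pose(s):
    q=s['orientation'];T=np.eye(4);T[:3,:3]=R.from_quat([q[1],q[2],q[3],q[0]]).as_matrix();T[:3,3]=s['tcp_pos'];return T
def cam(n):
    s=r.observe();c=r.camera(n)
    c['T']=pose(s)@np.array(c['mount']) if 'mount' in c else np.array(c['cam_to_world'])
    c['f']=192/np.tan(np.radians(c['fovy'])/2);return c
def onz(c,px,z):
    row,col=px;d=c['T'][:3,:3]@np.array([(col-c['cx'])/c['f'],-(row-c['cy'])/c['f'],-1]);o=c['T'][:3,3]
    return o+d*(z-o[2])/d[2]
def proj(c,p):
    q=c['T'][:3,:3].T@(np.array(p)-c['T'][:3,3]);return (c['cy']+c['f']*q[1]/q[2]*1 , c['cx']-c['f']*q[0]/q[2])
E
python3 - <<'E'
from h import *
s=r.observe();print(s)
cs=[]
for n in ['scene','top']:
    c=cam(n);cs.append(c['pixels'])
    print(n,[ (k,c[k]) for k in c if k not in('pixels','T')])
    for q in ['hook','hook_tag','isolator','holder','bottle','beaker','cap']:
        for d in r.trace(c,q)[:4]:
            m=d['mask'];ys,xs=np.nonzero(m);print(n,q,round(d['p'],2),np.round(d['pixel']),m.sum(),(ys.min(),ys.max(),xs.min(),xs.max()) if len(ys) else '',np.round(onz(c,d['pixel'],0.04),3))
    cv2.imwrite(f'pics/{n}0.png',c['pixels'])
E
```

```text
pics
{'time_s': 0.0, 'qpos': array([ 1.12709596,  0.46942157, -0.04859299,  1.53371831,  0.02412587,
        1.1409938 , -0.08230914]), 'joint_vel': array([ 0.00065341, -0.00098902, -0.00065924,  0.00099941,  0.00143502,
        0.00126676, -0.00016106]), 'joint_torque': array([-6.65404696e-04, -5.10320592e+01, -4.68479621e-02, -2.37716961e+01,
        1.05847765e-02,  7.42447330e-03,  4.69172221e-06]), 'tcp_pos': array([ 0.27180388, -0.61723695,  0.24426447]), 'orientation': array([-9.45089237e-04,  9.78565795e-01,  2.05932101e-01, -2.48541879e-04]), 'wrist_force': array([-0.03193767,  0.36863929, -0.23306681]), 'torque': array([0.03029945, 0.0126296 , 0.02428053]), 'width': 0.08547442909770717}
scene [('fovy', 49.4269860247295), ('cx', 255.8905739195144), ('cy', 192.25600463829954), ('cam_to_world', array([[-0.24037245, -0.63045268,  0.73807215,  1.43223569],
       [ 0.97066961, -0.15975893,  0.17965965,  0.25840276],
       [ 0.00464671,  0.75960944,  0.6503629 ,  0.87929414],
       [ 0.        ,  0.        ,  0.        ,  1.        ]])), ('shot', 1), ('f', np.float64(417.179124
[... 2619 characters left out ...]
3 0.168 0.04 ]
top isolator 0.85 [177. 202.] 1521 (np.int64(150), np.int64(200), np.int64(180), np.int64(229)) [0.573 0.207 0.04 ]
top isolator 0.69 [249. 117.] 3265 (np.int64(212), np.int64(287), np.int64(80), np.int64(156)) [0.357 0.453 0.04 ]
top holder 0.73 [168. 317.] 152 (np.int64(153), np.int64(187), np.int64(317), np.int64(326)) [ 0.601 -0.147  0.04 ]
top bottle 0.84 [133. 263.] 575 (np.int64(121), np.int64(150), np.int64(251), np.int64(274)) [0.711 0.019 0.04 ]
top beaker 0.96 [174. 150.] 388 (np.int64(164), np.int64(185), np.int64(141), np.int64(163)) [0.582 0.364 0.04 ]
top cap 0.55 [183. 383.] 166 (np.int64(177), np.int64(190), np.int64(378), np.int64(392)) [ 0.556 -0.349  0.04 ]
```

Run:
```python
from h import *
a=cv2.imread('pics/top0.png')[100:310,70:420];b=cv2.imread('pics/scene0.png')[130:290,100:450]
i=cv2.resize(a,(760,456),interpolation=3)
cv2.imwrite('pics/t1.png',i)
cv2.imwrite('pics/s1.png',cv2.resize(b,(800,366),interpolation=3))
```

```text
(no output)
```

View pics/t1.png

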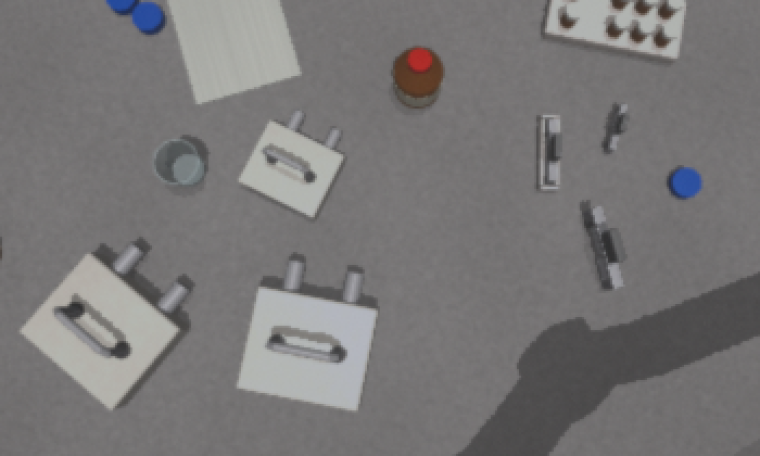

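View pics/s1.png

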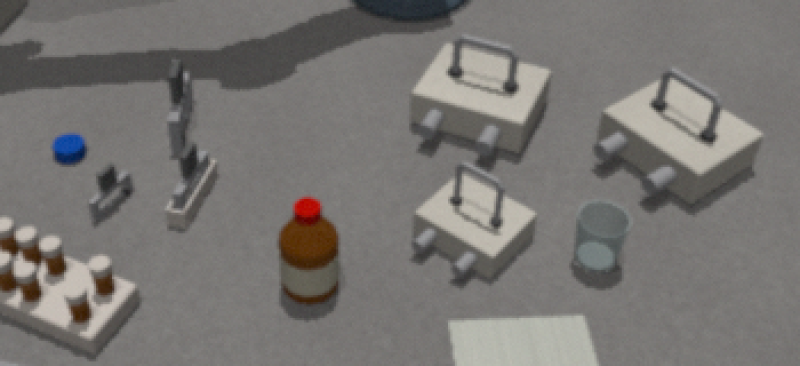

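The top view (crop) shows three isolators, at about (570,165), (305,345) and (100,330). There are three hooks, at (550,150) in the holder, (615,125) small and (605,245) large. The isolator of about 100 x 120 mm is the smallest one, roughly (0.57, 0.21); the other two are about 150 mm. The hook in the holder is near (0.60, -0.165). I'll go above the holder and check it in a close crop.

>>> play_rows --offset '[[480,-280,-55],[480,-280,-55],[480,-280,-55],[480,-280,-55],[480,-280,-55],[480,-280,-55],[480,-280,-55],[480,-280,-55],[480,-280,-55],[480,-280,-55]]' --dr '[[0,0,0.415],[0,0,0.415],[0,0,0.415],[0,0,0.415],[0,0,0.415],[0,0,0.415],[0,0,0.415],[0,0,0.415],[0,0,0.415],[0,0,0.415]]' --grip '[100,100,100,100,100,100,100,100,100,100]'

```text
time_s: 1.8
tcp_pos: [0.5653, -0.2134, 0.2952]
orientation: [0.0, 1.0, -0.0, 0.0]
wrist_force: [0.3, 0.8, 0.6]
width: 0.0852
```

Run:
```python
from h import *
c=cam('wrist');print(np.round(c['mount'],3),c['f'])
cv2.imwrite('pics/w1.png',c['pixels'])
np.savez('pics/w1.npz',T=c['T'],f=c['f'],cx=c['cx'],cy=c['cy'])
for q,z in [('hook_tag',.086),('holder',.028)]:
    for d in r.trace(c,q)[:3]:
        m=d['mask'].astype(np.uint8);ct=max(cv2.findContours(m,0,1)[0],key=cv2.contourArea)
        b=cv2.boxPoints(cv2.minAreaRect(ct));print(q,round(d['p'],2),d['pixel'],m.sum());print(np.round([onz(c,(y,x),z)[:2] for x,y in b],4).tolist())
```

```text
[[ 0.001  0.946  0.323  0.084]
 [ 1.    -0.001  0.     0.   ]
 [ 0.     0.323 -0.946 -0.129]
 [ 0.     0.     0.     1.   ]] 333.08688317540754
hook_tag 0.92 [88.5, 299.8] 811
[[0.611, -0.2426], [0.6676, -0.2615], [0.6629, -0.2759], [0.6057, -0.2578]]
hook_tag 0.82 [125.0, 213.7] 1214
[[0.5631, -0.1602], [0.6438, -0.1661], [0.6434, -0.184], [0.5627, -0.1795]]
hook_tag 0.81 [235.1, 270.9] 1416
[[0.5403, -0.2136], [0.5442, -0.2305], [0.4267, -0.2575], [0.4218, -0.2389]]
holder 0.96 [110.1, 221.8] 1225
[[0.6532, -0.1553], [0.6538, -0.1847], [0.5459, -0.1847], [0.5451, -0.1526]]
```

View pics/w1.png

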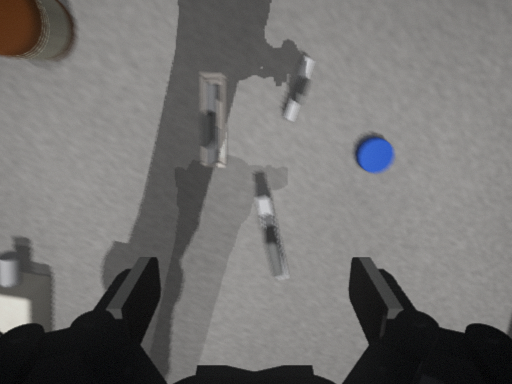

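The wrist view shows the holder with the grey hook at pixel (col 212, row 120). The small hook is at (298,88), the large one at (270,225) and the cap at (375,155). The trough measures 108 mm and the hook in it fits the 89 mm size. I'll move directly above it for a closer look.

>>> play_rows --offset '[[35,-44,80],[35,-44,80],[35,-44,80],[35,-44,80],[35,-44,80]]' --dr '[[0,0,0],[0,0,0],[0,0,0],[0,0,0],[0,0,0]]' --grip '[100,100,100,100,100]'

```text
time_s: 2.45
tcp_pos: [0.5994, -0.1734, 0.2159]
orientation: [0.001, 1.0, -0.001, 0.001]
wrist_force: [0.9, -0.2, 0.9]
width: 0.0855
```

Run:
```python
from h import *
c=cam('wrist');print(c['T'][:3,3],r.observe()['tcp_pos'])
cv2.imwrite('pics/w2.png',cv2.resize(c['pixels'][100:300,156:356],(800,800),interpolation=3)[100:700])
np.savez('pics/w2.npz',T=c['T'],f=c['f'],cx=c['cx'],cy=c['cy'])
for q,z in [('hook_tag',.086),('hook',.048),('holder',.028)]:
    for d in r.trace(c,q)[:2]:
        m=d['mask'].astype(np.uint8);ct=max(cv2.findContours(m,0,1)[0],key=cv2.contourArea)
        b=cv2.boxPoints(cv2.minAreaRect(ct));print(q,round(d['p'],2),d['pixel'],m.sum(),b.round().tolist());print(np.round([onz(c,(y,x),z)[:2] for x,y in b],4).tolist())
```

```text
[ 0.68286091 -0.17382983  0.34526723] [ 0.59953276 -0.17342896  0.21627532]
hook_tag 0.92 [168.0, 249.1] 1332 [[239.0, 219.0], [241.0, 122.0], [257.0, 122.0], [255.0, 219.0]]
[[0.5705, -0.1612], [0.6515, -0.1642], [0.6512, -0.1766], [0.5701, -0.1748]]
hook_tag 0.87 [129.9, 352.4] 1617 [[326.0, 161.0], [354.0, 91.0], [382.0, 102.0], [354.0, 172.0]]
[[0.6204, -0.2315], [0.6741, -0.2487], [0.6661, -0.2703], [0.6112, -0.2545]]
hook 0.81 [132.0, 353.6] 1583 [[327.0, 162.0], [354.0, 90.0], [381.0, 101.0], [354.0, 172.0]]
[[0.6106, -0.2405], [0.6731, -0.2597], [0.6644, -0.2841], [0.6007, -0.2664]]
hook 0.73 [295.3, 318.9] 2078 [[291.0, 235.0], [308.0, 231.0], [339.0, 357.0], [322.0, 361.0]]
[[0.5365, -0.2104], [0.541, -0.2271], [0.3841, -0.2693], [0.3782, -0.2503]]
holder 0.86 [155.0, 254.3] 1789 [[234.0, 110.0], [263.0, 110.0], [263.0, 220.0], [234.0, 220.0]]
[[0.6552, -0.1555], [0.6552, -0.1824], [0.5441, -0.1831], [0.5442, -0.153]]
```

View pics/w2.png

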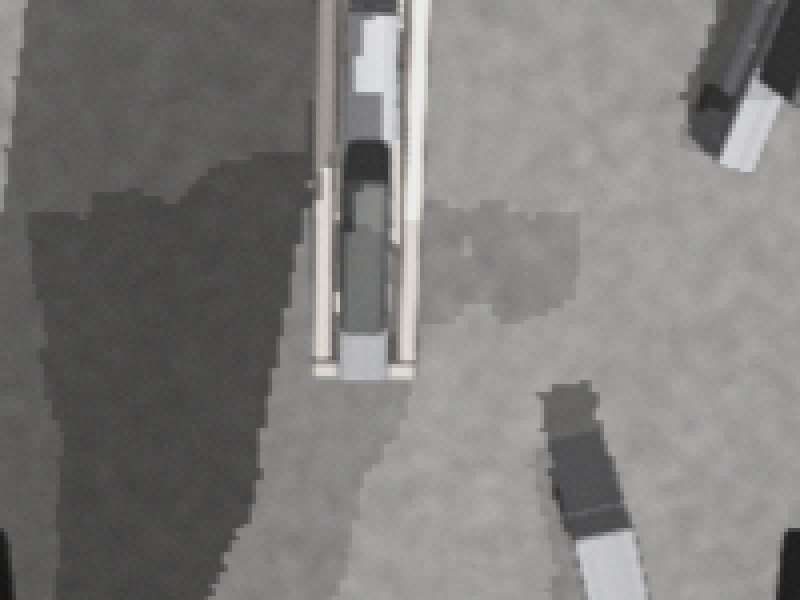

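The crop shows the tag top at crop x 341–388, y 182–332, standing in the trough. It is lined up with world x and centred in the trough.

Run:
```python
from h import *
z=np.load('pics/w2.npz');c={k:z[k] for k in z}
P=lambda X,Y,h:np.round(onz(c,(99.5+(Y+100.5)/4,155.5+(X+.5)/4),h)*1e3,1)
for p in [(341,332),(388,332),(343,182),(388,182)]: print(P(*p,.086))
print('spine end',P(341,380,.048),P(388,380,.048),'trough',P(314,372,.028),P(416,372,.028),P(425,150,.028),P(318,150,.028))
s=r.observe();T=pose(s);print(T[:3,:3].round(3),T[:3,3])
```

```text
[ 580.7 -162.8   86. ]
[ 580.7 -172.6   86. ]
[ 613.1 -163.7   86. ]
[ 613.1 -172.8   86. ]
spine end [ 553.3 -161.    48. ] [ 553.2 -172.4   48. ] trough [ 546.8 -153.2   28. ] [ 546.7 -179.6   28. ] [ 605.5 -181.6   28. ] [ 605.6 -155.5   28. ]
[[ 1.    -0.002  0.002]
 [-0.002 -1.    -0.001]
 [ 0.002  0.001 -1.   ]] [ 0.59947768 -0.17249489  0.21603103]
```

>>> play_rows --offset '[[-2.5,-5,40],[-2.5,-5,80],[-2.5,-5,100],[-2.5,-5,100],[-2.5,-5,100]]' --dr '[[0,0,0.025],[0,0,0.025],[0,0,0.025],[0,0,0.025],[0,0,0.025]]' --grip '[50,50,50,50,50]'

```text
time_s: 3.15
tcp_pos: [0.5975, -0.1666, 0.1156]
orientation: [0.0, 1.0, -0.013, 0.001]
wrist_force: [0.7, -0.4, 0.3]
width: 0.0428
```

Run:
```python
from h import *
a=[]
for i in range(4): a.append(r.observe()['tcp_pos']); r.camera('wrist')
print(np.round(a,4),r.observe()['wrist_force'],r.observe()['width'])
```

```text
[[ 0.5975 -0.1666  0.1156]
 [ 0.5981 -0.1667  0.1164]
 [ 0.5983 -0.1666  0.1167]
 [ 0.5982 -0.1665  0.1167]] [0.48351045 0.02214808 0.39058194] 0.04226049874025424
```

>>> play_rows --offset '[[-1,1.5,20],[-1,1.5,35],[-1,1.5,49],[-1,1.5,49],[-1,1.5,49],[-1,1.5,49],[-1,1.5,49],[-1,1.5,49],[-1,1.5,49],[-1,1.5,49]]' --dr '[[0,0,0],[0,0,0],[0,0,0],[0,0,0],[0,0,0],[0,0,0],[0,0,0],[0,0,0],[0,0,0],[0,0,0]]' --grip '[50,50,50,50,0,0,0,0,0,0]'

```text
time_s: 4.35
tcp_pos: [0.5966, -0.1676, 0.0664]
orientation: [0.0, 1.0, -0.013, 0.001]
wrist_force: [0.0, 0.1, 3.7]
width: 0.0092
```

>>> play_rows --offset '[[0,0,-20],[0,0,-60],[0,0,-110],[0,0,-160],[0,0,-200],[0,0,-200],[0,0,-200]]' --dr '[[0,0,0],[0,0,0],[0,0,0],[0,0,0],[0,0,0],[0,0,0],[0,0,0]]' --grip '[0,0,0,0,0,0,0]'

```text
time_s: 5.05
tcp_pos: [0.5953, -0.1676, 0.2655]
orientation: [0.0, 1.0, -0.013, -0.0]
wrist_force: [-0.6, 0.3, -3.2]
width: 0.0088
```

Run:
```python
from h import *
s=r.observe();print(s['tcp_pos'],s['wrist_force'],s['width'])
t=cam('top')
best=[d for d in r.trace(t,'isolator') ]
for d in best[:3]:
    m=d['mask'].astype(np.uint8);ct=max(cv2.findContours(m,0,1)[0],key=cv2.contourArea)
    b=cv2.boxPoints(cv2.minAreaRect(ct));print(round(d['p'],2),d['pixel'],b.round(1).tolist());print(np.round([onz(t,(y,x),.04)[:2] for x,y in b],4).tolist())
i=t['pixels'][140:210,165:240]
cv2.imwrite('pics/t2.png',cv2.resize(i,(600,560),interpolation=3))
np.savez('pics/t2.npz',T=t['T'],f=t['f'],cx=t['cx'],cy=t['cy'])
```

```text
[ 0.59530966 -0.1676189   0.26554424] [-0.58749249  0.2846299  -3.15831067] 0.008783809967061233
0.97 [246.8, 116.5] [[77.30000305175781, 251.8000030517578], [120.30000305175781, 201.1999969482422], [166.60000610351562, 240.60000610351562], [123.5999984741211, 291.20001220703125]]
[[0.3484, 0.5688], [0.4984, 0.4508], [0.3806, 0.3077], [0.2349, 0.4274]]
0.64 [257.0, 212.7] [[178.5, 278.29998779296875], [190.89999389648438, 216.60000610351562], [247.39999389648438, 227.89999389648438], [235.10000610351562, 289.6000061035156]]
[[0.2709, 0.2693], [0.452, 0.2376], [0.418, 0.0676], [0.238, 0.1032]]
0.58 [177.8, 202.9] [[178.0, 184.0], [197.39999389648438, 145.1999969482422], [233.8000030517578, 163.39999389648438], [214.39999389648438, 202.1999969482422]]
[[0.551, 0.2792], [0.6725, 0.223], [0.6154, 0.1101], [0.4955, 0.1678]]
```

View pics/t2.png

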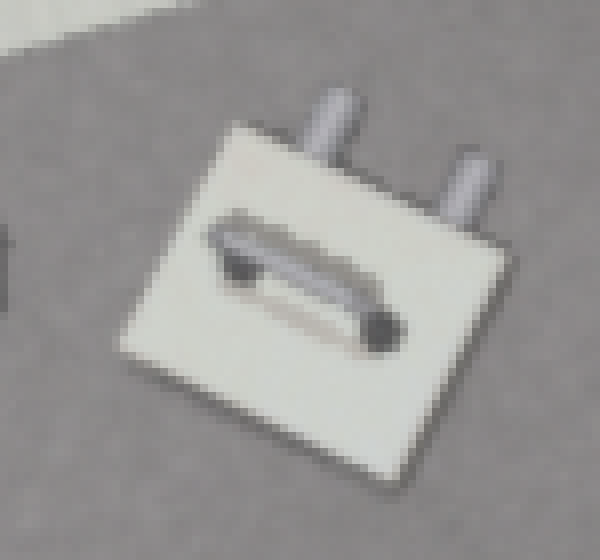

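The crop shows the small isolator with top-face corners at about (235,122), (513,252), (395,488) and (118,350). The crossbar runs from about (215,235) to (380,305).

Run:
```python
from h import *
z=np.load('pics/t2.npz');c={k:z[k] for k in z}
P=lambda X,Y,h:onz(c,(139.5+(Y+.5)/8,164.5+(X+.5)/8),h)*1e3
C=[P(*p,.04) for p in [(235,122),(513,252),(395,488),(118,350)]]
print(np.round(C,1)); 
for i in range(4): v=C[(i+1)%4]-C[i]; print(np.linalg.norm(v).round(1),np.degrees(np.arctan2(v[1],v[0])).round(1))
cen=np.mean(C,0);print('cen',cen)
for h in (.085,.105,.125):
  a,b=P(218,236,h),P(372,300,h);print(h,a.round(1),b.round(1),((a+b)/2-cen).round(1),np.linalg.norm(a-b).round(1),np.degrees(np.arctan2(*(b-a)[1::-1])).round(1))
```

```text
[[642.  233.   40. ]
 [591.4 125.6  40. ]
 [500.5 169.3  40. ]
 [553.1 275.2  40. ]]
118.7 -115.2
100.9 154.4
118.3 63.6
98.4 -25.4
cen [571.75936821 200.7720332   40.        ]
0.085 [588.5 230.7  85. ] [564.9 173.9  85. ] [ 5.   1.5 45. ] 61.5 -112.6
0.105 [584.6 227.2 105. ] [561.4 171.6 105. ] [ 1.3 -1.3 65. ] 60.3 -112.6
0.125 [580.7 223.8 125. ] [558.  169.3 125. ] [-2.4 -4.2 85. ] 59.1 -112.6
```

>>> play_rows --offset '[[-33,-368,0],[-33,-368,0],[-33,-368,0],[-33,-368,0],[-33,-368,0],[-33,-368,0],[-33,-368,0],[-33,-368,0],[-33,-368,0],[-33,-368,0]]' --dr '[[0,0,0.417],[0,0,0.417],[0,0,0.417],[0,0,0.417],[0,0,0.417],[0,0,0.417],[0,0,0.417],[0,0,0.417],[0,0,0.417],[0,0,0.417]]' --grip '[0,0,0,0,0,0,0,0,0,0]'

```text
time_s: 6.15
tcp_pos: [0.5712, 0.2007, 0.2632]
orientation: [0.002, 0.976, -0.219, -0.002]
wrist_force: [-0.4, -1.1, -2.0]
width: 0.0092
```

Run:
```python
from h import *
r.camera('top')
c=cam('wrist');s=r.observe();print(s['tcp_pos'],s['wrist_force'],s['width']);T=pose(s);print(T[:3,0])
cv2.imwrite('pics/w3.png',cv2.resize(c['pixels'][60:360,106:406],(600,600),interpolation=3))
np.savez('pics/w3.npz',T=c['T'],f=c['f'],cx=c['cx'],cy=c['cy'],tcp=T)
```

```text
[0.57206679 0.19896074 0.26405336] [-0.553776   -1.01515092 -3.0224676 ] 0.009252830666682026
[ 0.90275532 -0.43015292 -0.00113707]
```

View pics/w3.png

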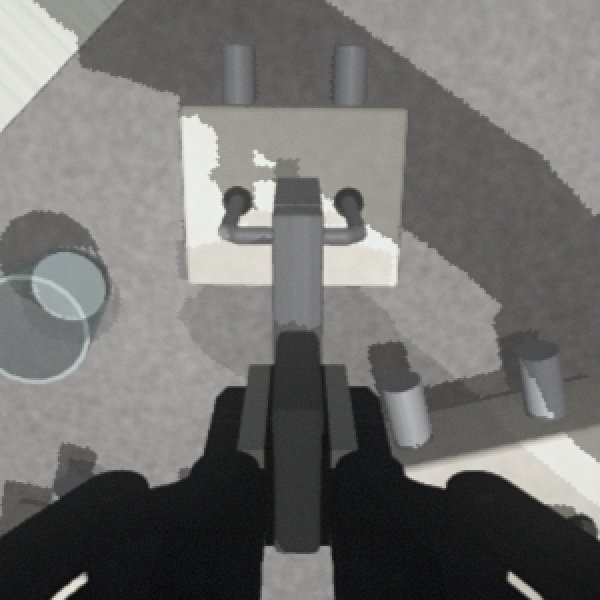

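The view shows the bar centreline at crop y≈236 (x 222–363), crossing behind the hook. The box corners are (181,107), (407,110), (398,285) and (189,283). The hook's end face is at y 180–212.

Run:
```python
from h import *
z=np.load('pics/w3.npz');c={k:z[k] for k in z};T=c['tcp']
px=lambda X,Y:(59.5+(Y+.5)/2,105.5+(X+.5)/2)
tool=lambda p:(np.linalg.inv(T)@np.append(p,1))[:3]*1e3
C=[onz(c,px(*p),.04) for p in [(181,107),(407,110),(398,285),(189,283)]]
t=np.array([tool(p) for p in C]);print(t.round(1),'cen',t.mean(0).round(1))
for i in range(4): v=t[(i+1)%4]-t[i];print(np.linalg.norm(v).round(1),np.degrees(np.arctan2(v[1],v[0])).round(1))
for h in np.arange(.085,.13,.01):
  a,b=[tool(onz(c,px(*p),h)) for p in[(222,236),(363,236)]];print(round(h,3),a.round(1)[:2],b.round(1)[:2],((a+b)/2).round(1)[:2],round(b[1]-a[1],1))
# hook points
for x in (45,-44):
  for zz in (0,43):
    for y in(-6,6):
      p=T@np.array([x/1e3,y/1e3,(61.4-zz)/1e3,1]);rr,cc=proj(c,p[:3]);print(x,zz,y,((cc-105.5)*2-.5).round(0),((rr-59.5)*2-.5).round(0))
print(tool(onz(c,px(273,211),T[2,3]-.0614+.043)),tool(onz(c,px(322,211),T[2,3]-.0614+.043)),tool(onz(c,px(297,180),T[2,3]-.0614)))
```

```text
[[ 48.4 -60.1 223.8]
 [ 47.   57.  224.2]
 [-50.1  57.3 224.3]
 [-48.9 -60.9 223.9]] cen [ -0.9  -1.7 224.1]
117.1 90.7
97.1 179.8
118.2 -89.4
97.3 0.5
0.085 [ -7.9 -36.1] [-7.8 31.8] [-7.9 -2.2] 67.9
0.095 [ -4.9 -34.9] [-4.9 30.7] [-4.9 -2.1] 65.7
0.105 [ -2.  -33.8] [-1.9 29.7] [-1.9 -2. ] 63.5
0.115 [  1.  -32.6] [ 1.1 28.6] [ 1. -2.] 61.3
0.125 [  4.  -31.4] [ 4.  27.6] [ 4.  -1.9] 59.1
45 0 -6 277.0 176.0
45 0 6 318.0 176.0
45 43 -6 271.0 214.0
45 43 6 324.0 214.0
-44 0 -6 279.0 441.0
-44 0 6 315.0 441.0
-44 43 -6 275.0 533.0
-44 43 6 319.0 533.0
[45.69446425 -5.63886235 18.33153638] [45.703781    5.4907469  18.36428418] [43.90400652 -0.16178074 61.34990732]
```

>>> play_rows --offset '[[-1,-2,30],[-1,-2,60],[-1,-2,67],[-1,-2,67],[-1,-2,67],[-1,-2,67]]' --dr '[[0,0,0],[0,0,0],[0,0,0],[0,0,0],[0,0,0],[0,0,0]]' --grip '[0,0,0,0,0,0]'

```text
time_s: 6.85
tcp_pos: [0.5732, 0.2035, 0.2003]
orientation: [-0.001, 0.976, -0.22, 0.001]
wrist_force: [0.2, -0.5, -1.5]
width: 0.0093
```

Run:
```python
from h import *
r.camera('top')
c=cam('wrist');s=r.observe();print(s['time_s'],s['tcp_pos'],s['wrist_force'],s['width']);T=pose(s);print(T[:3,:3].round(4))
cv2.imwrite('pics/w4.png',cv2.resize(c['pixels'][80:260,166:346],(720,720),interpolation=3)[:600])
np.savez('pics/w4.npz',T=c['T'],f=c['f'],cx=c['cx'],cy=c['cy'],tcp=T)
S=cam('scene');cv2.imwrite('pics/s2.png',cv2.resize(S['pixels'][180:250,270:345],(600,560),interpolation=3))
```

```text
6.95 [0.57283272 0.20356003 0.20000701] [ 0.25600699 -0.96353973 -0.9208055 ] 0.009152077106312837
[[ 9.037e-01 -4.282e-01  2.500e-03]
 [-4.282e-01 -9.037e-01  8.000e-04]
 [ 1.900e-03 -1.800e-03 -1.000e+00]]
```

View pics/w4.png

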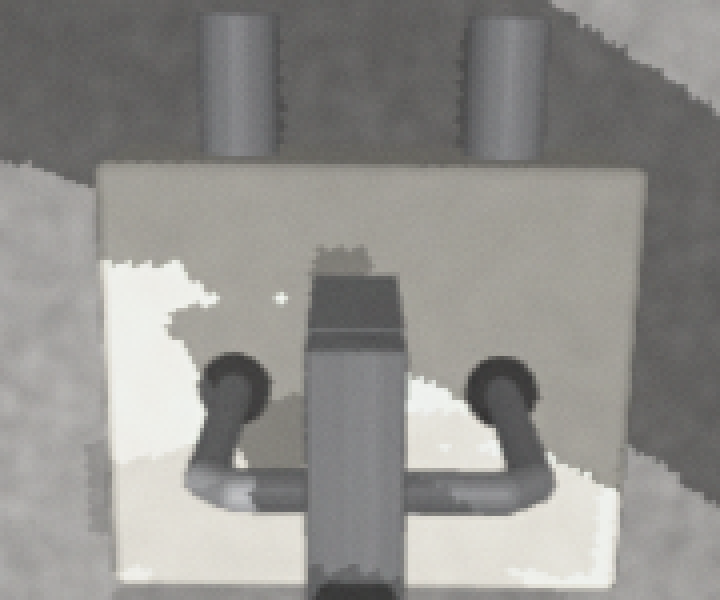

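View pics/s2.png

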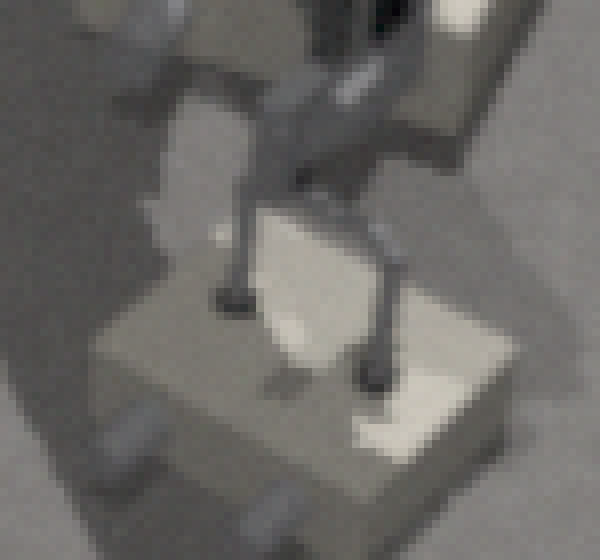

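The wrist view shows the bar at crop y 470–512 (x 188–553), with the hook at x 305–407. The box corners are (97,165), (647,172), (615,586) and (117,579). The scene view shows the hook just above the bar and not touching it.

Run:
```python
from h import *
z=np.load('pics/w4.npz');c={k:z[k] for k in z};T=c['tcp']
px=lambda X,Y:(79.5+(Y+.5)/4,165.5+(X+.5)/4)
tool=lambda p:(np.linalg.inv(T)@np.append(p,1))[:3]*1e3
t=np.array([tool(onz(c,px(*p),.04)) for p in [(97,165),(647,172),(615,586),(117,579)]]);print(t.round(1),'cen',t.mean(0).round(1))
legs=np.array([tool(onz(c,px(*p),.042)) for p in [(236,388),(502,390)]]);print('legs base',legs.round(1))
for h in np.arange(.09,.13,.005):
  a,b=[tool(onz(c,px(*p),h)) for p in[(188,491),(553,492)]];print(round(h,3),((a+b)/2).round(1)[:2],round(b[1]-a[1],1))
H=T[2,3]-.0614
print(tool(onz(c,px(356,350),H+.043)),tool(onz(c,px(356,275),H)))
```

```text
[[ 49.1 -55.1 160.2]
 [ 47.7  62.8 160. ]
 [-49.4  62.  159.8]
 [-47.8 -56.3 160. ]] cen [-1.0e-01  3.3e+00  1.6e+02]
legs base [[  0.  -26.5 158.1]
 [ -0.4  33.2 157.9]]
0.09 [-6.6  3.2] 70.1
0.095 [-4.7  3.1] 68.6
0.1 [-2.8  3. ] 67.2
0.105 [-0.9  3. ] 65.7
0.11 [1.  2.9] 64.2
0.115 [2.9 2.8] 62.8
0.12 [4.7 2.8] 61.3
0.125 [6.6 2.7] 59.8
0.13 [8.5 2.7] 58.4
[45.31636197  0.27811353 18.48658031] [45.28585351  0.30992665 61.48661345]
```

>>> play_rows --offset '[[-0.5,3,8],[-0.5,3,16],[-0.5,3,22],[-0.5,3,24],[-0.5,3,24]]' --dr '[[0,0,0],[0,0,0],[0,0,0],[0,0,0],[0,0,0]]' --grip '[0,0,0,0,0]'

```text
time_s: 7.5
tcp_pos: [0.57, 0.2008, 0.1738]
orientation: [0.0, 0.976, -0.219, -0.0]
wrist_force: [0.2, -0.2, -2.1]
width: 0.0094
```

>>> play_rows --offset '[[0,0,1],[0,0,2],[0,0,3],[0,0,4],[0,0,4],[0,0,4]]' --dr '[[0,0,0],[0,0,0],[0,0,0],[0,0,0],[0,0,0],[0,0,0]]' --grip '[0,0,0,0,0,0]'

```text
time_s: 8.1
tcp_pos: [0.5704, 0.2009, 0.1706]
orientation: [0.0, 0.976, -0.219, 0.0]
wrist_force: [-0.1, 1.0, -2.1]
width: 0.0093
```

>>> play_rows --offset '[[0,0,1],[0,0,2],[0,0,3],[0,0,4],[0,0,4],[0,0,4]]' --dr '[[0,0,0],[0,0,0],[0,0,0],[0,0,0],[0,0,0],[0,0,0]]' --grip '[0,0,0,0,0,0]'

```text
time_s: 8.7
tcp_pos: [0.5706, 0.2009, 0.1671]
orientation: [-0.0, 0.976, -0.219, 0.0]
wrist_force: [-1.6, -0.4, 3.9]
width: 0.009
```

>>> play_rows --offset '[[0,0,0.7],[0,0,1.4],[0,0,2],[0,0,2]]' --dr '[[0,0,0],[0,0,0],[0,0,0],[0,0,0]]' --grip '[0,0,0,0]'

```text
time_s: 9.1
tcp_pos: [0.5707, 0.2009, 0.1646]
orientation: [-0.0, 0.976, -0.219, 0.0]
wrist_force: [-0.1, -1.0, 4.4]
width: 0.0091
```

>>> play_rows --offset '[[0,0,1],[0,0,2],[0,0,3],[0,0,4],[0,0,4]]' --dr '[[0,0,0],[0,0,0],[0,0,0],[0,0,0],[0,0,0]]' --grip '[0,0,0,0,0]'

```text
time_s: 9.6
tcp_pos: [0.5705, 0.201, 0.1606]
orientation: [-0.0, 0.976, -0.219, 0.0]
wrist_force: [-1.2, -1.1, 4.7]
width: 0.0092
```

>>> play_rows --offset '[[0,0,1],[0,0,2],[0,0,3],[0,0,4],[0,0,4]]' --dr '[[0,0,0],[0,0,0],[0,0,0],[0,0,0],[0,0,0]]' --grip '[0,0,0,0,0]'

```text
time_s: 10.1
tcp_pos: [0.5702, 0.2013, 0.1567]
orientation: [-0.0, 0.976, -0.219, -0.0]
wrist_force: [-1.1, -0.8, 6.5]
width: 0.0093
```

>>> play_rows --offset '[[0,0,1],[0,0,2],[0,0,3],[0,0,4],[0,0,4]]' --dr '[[0,0,0],[0,0,0],[0,0,0],[0,0,0],[0,0,0]]' --grip '[0,0,0,0,0]'

```text
time_s: 10.6
tcp_pos: [0.571, 0.2015, 0.1531]
orientation: [-0.001, 0.976, -0.219, 0.001]
wrist_force: [-0.2, -0.4, 6.5]
width: 0.0091
```

>>> play_rows --offset '[[0,0,1],[0,0,2],[0,0,3],[0,0,3]]' --dr '[[0,0,0],[0,0,0],[0,0,0],[0,0,0]]' --grip '[0,0,0,0]'

```text
time_s: 11.0
tcp_pos: [0.5715, 0.2014, 0.1502]
orientation: [-0.001, 0.976, -0.219, 0.001]
wrist_force: [2.0, 0.4, 6.1]
width: 0.0092
```

>>> play_rows --offset '[[0,0,1],[0,0,2],[0,0,3],[0,0,3]]' --dr '[[0,0,0],[0,0,0],[0,0,0],[0,0,0]]' --grip '[0,0,0,0]'

```text
time_s: 11.4
tcp_pos: [0.5729, 0.2005, 0.1473]
orientation: [-0.001, 0.976, -0.22, 0.003]
wrist_force: [5.4, -1.4, 3.8]
width: 0.0093
```

>>> play_rows --offset '[[0,0,1],[0,0,2],[0,0,2]]' --dr '[[0,0,0],[0,0,0],[0,0,0]]' --grip '[0,0,0]'

```text
time_s: 11.7
tcp_pos: [0.5726, 0.2002, 0.145]
orientation: [-0.001, 0.976, -0.22, 0.002]
wrist_force: [6.5, -1.9, 2.7]
width: 0.0094
```

>>> play_rows --offset '[[0,0,0.8],[0,0,1.5],[0,0,1.5]]' --dr '[[0,0,0],[0,0,0],[0,0,0]]' --grip '[0,0,0]'

```text
time_s: 12.0
tcp_pos: [0.5707, 0.1997, 0.1423]
orientation: [0.0, 0.975, -0.22, -0.0]
wrist_force: [0.6, 0.1, -2.5]
width: 0.0094
```

>>> play_rows --offset '[[0,0,0.8],[0,0,1.5],[0,0,1.5]]' --dr '[[0,0,0],[0,0,0],[0,0,0]]' --grip '[0,0,0]'

```text
time_s: 12.3
tcp_pos: [0.569, 0.2011, 0.1404]
orientation: [0.001, 0.976, -0.219, -0.001]
wrist_force: [-0.1, 0.1, -1.3]
width: 0.0091
```

The force rose to about 8 N, then fell to nothing at TCP z 0.142, so the bar has passed the gate. Letting go.

>>> play_rows --offset '[[0,0,0.7],[0,0,0.7],[0,0,0.7],[0,0,0.7],[0,0,0.7],[0,0,0.7],[0,0,0.7]]' --dr '[[0,0,0],[0,0,0],[0,0,0],[0,0,0],[0,0,0],[0,0,0],[0,0,0]]' --grip '[0,10,20,30,40,40,40]'

```text
time_s: 13.0
tcp_pos: [0.5705, 0.2009, 0.141]
orientation: [-0.0, 0.976, -0.219, 0.0]
wrist_force: [-0.4, -0.0, -0.1]
width: 0.0341
```

Run:
```python
from h import *
c=cam('wrist');s=r.observe();print(s['time_s'],s['tcp_pos'],s['wrist_force'],s['width'])
S=cam('scene')
a=cv2.resize(c['pixels'][110:380,126:386],(390,405),interpolation=3);b=cv2.resize(S['pixels'][180:255,270:345],(405,405),interpolation=3)
cv2.imwrite('pics/f1.png',np.hstack([a,b]))
```

```text
13.05 [0.57040514 0.20087818 0.14097351] [-0.65544439 -0.42877753  0.33772031] 0.033919999261339616
```

View pics/f1.png

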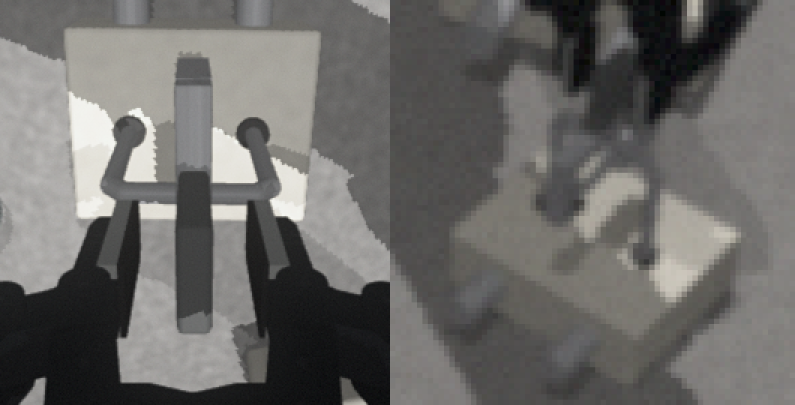

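After release, the wrist view shows the hook clear of both fingers, with the bar running through it.

>>> play_rows --offset '[[0,0,-5],[0,0,-15],[0,0,-30],[0,0,-55],[0,0,-85],[0,0,-120],[0,0,-150],[0,0,-150],[0,0,-150],[0,0,-150]]' --dr '[[0,0,0],[0,0,0],[0,0,0],[0,0,0],[0,0,0],[0,0,0],[0,0,0],[0,0,0],[0,0,0],[0,0,0]]' --grip '[40,40,40,40,40,40,40,40,40,40]'

```text
time_s: 14.1
tcp_pos: [0.5698, 0.2006, 0.2905]
orientation: [0.0, 0.976, -0.219, -0.0]
wrist_force: [0.4, 0.0, -0.6]
width: 0.034
```

Run:
```python
from h import *
c=cam('wrist');s=r.observe();print(s['time_s'],s['tcp_pos'],s['wrist_force'])
S=cam('scene')
a=cv2.resize(c['pixels'][80:350,126:386],(390,405),interpolation=3);b=cv2.resize(S['pixels'][180:255,270:345],(405,405),interpolation=3)
cv2.imwrite('pics/f2.png',np.hstack([a,b]))
```

```text
14.15 [0.56973965 0.20054233 0.28998523] [ 0.93105061 -0.06633138 -0.29812946]
```

View pics/f2.png

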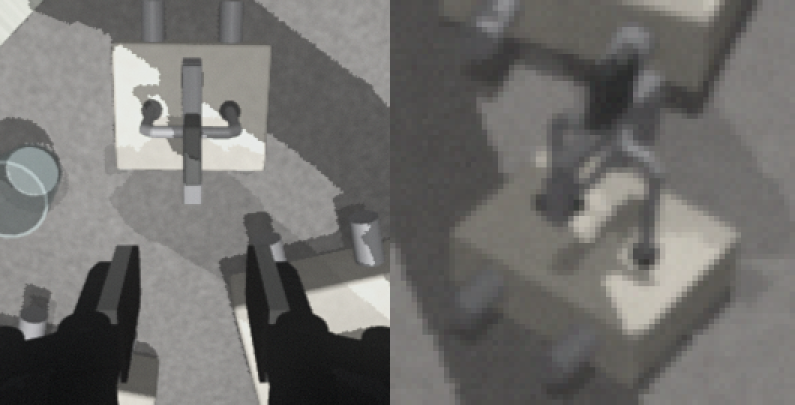

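The hook hangs from the crossbar with the arm well clear, so I'm handing in.

```bash
python3 -c "
from h import *
print(r.finish_job(), r.observe()['time_s'])"
```

```text
the job is handed in; nothing more can be done
the job is handed in; nothing more can be done
```

The hook now hangs from the crossbar of the 100 x 120 mm isolator, and the job is handed in at about 14 s of the 58 s allowed. I took it out of its holder by the tag and pressed it down over the bar in small steps until the gate snapped. Then I opened the gripper and backed the arm straight up.

- **Forces:** the readings between steps never showed more than about 9 N on the eye. The reading dropped back to about the hook's own weight at TCP z 0.142, which is how I knew the bar had passed the gate.
- **Final pictures:** the hook is upright on the bar and the robot touches nothing. Bottle, beaker and cap were never approached. The last pictures only cover the isolator area, so I did not re-photograph the bottle and cap.
- **Not confirmed by eye:** the pictures are too coarse to show the gate shut. That rests on the force drop and on the hook staying on the bar after release.
- **Disagreement:** the bar's width suggested a lower crossbar, about 95 mm, than the parallax did (105–110 mm). Contact with the gate came at the height the parallax predicted.

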